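# Open the roll-top drill-bit cabinet

### The job

Two small wooden roll-top cabinets stand on the workshop bench. Raise the slatted shutter of the one with the orange grip along its curved tracks until it is fully open and stays there by itself, then let go of it. Move it smoothly rather than flinging it, and leave the shutter with the blue grip shut.

Things in the scene. Friction and masses are not known exactly. Their poses are not given: they have to be found in the camera images.
- orange_shutter (a joint): Slatted dark-wood shutter with the orange grip: 0 rad shut, 1.45 fully open (stop). It turns as one along curved tracks about a level axis 60 mm above the bench: up the front, over the top, back under a fixed hood. About 0.5 kg, under 6 N at the grip. Let go below 0.6 rad it slides shut; past 0.9 rad it runs on by its own weight, at about 1 rad/s, to the open stop and stays.
- orange_grip (a point): Centre of the orange bar, 44 mm long, 24 mm thick, 50 mm off the slats on a 24 mm wide stem, mid-way along the lowest slat. Pinch its flat ends from above; it pivots in the fingers. Frame turns with the shutter; shut: x level into the cabinet, y along the bar, z up. The turning axis, parallel to y, is 188 mm along x and -30 mm along z from here. Opening swings the bar up 160 mm, to above the axis.
- blue_shutter (a joint): The same for the other cabinet, of identical build but with a blue grip; it is to stay shut (0). Each cabinet is fixed, 196 mm wide, 300 mm deep and 210 mm tall, with pale plywood half-round cheeks (radius 150 mm about the turning axis), and faces roughly towards the robot. Which stands left and which right varies.
- blue_grip (a point): Centre of the blue grip bar on the other cabinet's shutter, with the same sizes and axes as the orange one; about 90 mm above the bench when shut.

How it is judged:
By the outcome, as a careful person would: the job done as asked, in the order asked, and still so for the second after the job is handed in, with the robot touching nothing.
It also fails if it takes over 40 s, if anything falls off the work surface, if the arm or the gripper's body presses on something with over 40 N, if the wrist force passes 120 N, or if a joint passes its speed limit or range.

### The arm

A 7-joint arm with a two-finger parallel gripper is mounted at the origin on the work surface. World frame = base frame: x ahead of the robot, y to its left, z up, the work surface at z = 0. Lengths are in m, angles in rad, forces in N, time in s.
With the tool pointing down it reaches from about 0.4 to 0.85 m from the base axis. Payload 10.4 kg.
Tool frame: the origin (TCP) lies midway between the tips of the shut fingers; the grasp point (between the pads) lies 19 mm behind it; x points along the fingers, z is the direction in which the jaws open and shut, and the axes are right-handed (so a half turn about x gives the same grasp; the last joint's range is limited). The gripper opens to 87 mm and grips with 3 to 60 N. Pads are 19 mm wide; open, the fingers measure 117 mm over their backs; the gripper's body (75 mm by 190 mm) begins 51 mm behind the grasp point.
Start: joints at [1.284, 0.332, -0.065, 1.46, 0.022, 1.35, -0.088], TCP at [0.163, -0.603, 0.223] pointing down, gripper open.
Joint ranges: [-2.6, 2.6], [-0.5, 2.12], [-1.47, 1.34], [0.16, 2.42], [-1.27, 4.41], [0.06, 2.06], [-2.6, 2.6]. Speed limits (rad/s): [2.22, 2.22, 2.79, 2.79, 3.14, 3.14, 3.14].

### API

Orientations are given as a unit quaternion [x, y, z, w].
In Python, from bench import read_state, camera, camera_params, close_job gives the robot as it stands.
- The arm moves only by the tool arm_command, never from a script. Its argument "targets" is a list of rows, each a list of 7 numbers: the closure in counts, from 0 (fully open) to 255 (shut), then the shift along the tool's x, y, z in mm, then the turn, a rotation vector about the tool's x, y, z in rad. A call has 1 to 10 rows; each row is the pose to reach, as a shift and turn from the pose commanded when the call began, along the tool's axes at that moment; what a row does not reach only later rows make up. A row lasts 1/10 s, in which the tool goes at most 50 mm and 8.59 degrees, less where a joint would pass 70% of its speed; a pose out of reach is approached as far as the arm can. A call with a gripper value outside its range is refused whole. The fingers move at their own pace and stop on an object; "newtons" is the grip in N (left out, the last holds). Time passes only in rows, so rows that repeat a pose let the fingers close. It gives the time, the measured TCP pose, the force and the opening at its end, in the units of the state.
- read_state(): the state, without advancing time (a new reading comes with each control period).
- camera(name): name is "scene" or "top" or "wrist"; returns the picture (400x640x3 uint8, red, green, blue); there is no depth.
- camera_params(name): a dict with "intrinsics" (3x3 intrinsics, pixels), "xyz" and "orientation" of the camera in the world; the wrist camera has in their place "mount" (4x4, takes a point from camera to tool coordinates, whose origin is the TCP and whose axes are the tool frame's). Camera axes: x right, y down, z forward; pixel columns grow to the right and rows downward; lengths in m; the calibration is good to about 2 mm. The wrist camera is an equidistant fisheye: a pixel r from the principal point sees the ray r / f radians off the axis. A picture is of the moment at which its call begins: read the wrist's pose just before it. camera_params takes no time and is no camera call.
- close_job(): hands the job in, once; it reports no verdict.
The state is a dict: "time": time; "joint_positions": joint angles; "joint_vel": joint speeds; "joint_torque": joint torques, N m; "ee_pos": TCP position; "eef_rot": TCP orientation; "ft_force": force on the tool from outside, world axes, zero at the start; "torque": the same for the moment, N m; "width": finger opening in m.
Only numpy, scipy, OpenCV 4.12 (cv2) and the standard library are available. Lean on these libraries where they do the work, as an engineer would, in place of code of your own. Each camera call takes 0.05 s, during which the arm holds its last target.

## Working session

There is one attempt and no reset: what is moved stays moved. The work goes in short steps, Python scripts to look and compute and a tool call to move; the robot and the scene stay as the last step left them, time stands still between calls to the robot, and variables do not carry over. Pictures are saved under pics/ and viewed, and the job is handed in when it is done.

Besides the shell and the picture viewer there is one more tool, called after ">>>" by a JSON object that holds its "method" and its "body", one argument or row to a line. arm_command: Moves the arm, as the interface text tells. Its arguments: {"type":"object","properties":{"targets":{"type":"array"},"newtons":{"type":"number"}},"required":["targets"]}

```bash
mkdir -p pics; ls
python3 - <<'E'
from bench import *
import cv2
s=read_state();print(s)
for n in("scene","top"):
    im=camera(n);cv2.imwrite(f"pics/{n}0.png",im[:,:,::-1]);print(n,camera_params(n))
print(camera_params("wrist"))
E
```

```text
pics
{'time': 0.0, 'joint_positions': array([ 1.28440041,  0.33288383, -0.06468519,  1.46091845,  0.02160719,
        1.34988951, -0.08846195]), 'joint_vel': array([ 0.0012483 ,  0.00048587,  0.00109851, -0.00045109,  0.00086191,
        0.00146477, -0.00055   ]), 'joint_torque': array([ 2.38829507e-04, -6.23245811e+01,  2.50645448e-02, -3.89894629e+01,
       -6.12170063e-02,  3.96849413e-02,  1.75347927e-04]), 'ee_pos': array([ 0.16285342, -0.60302252,  0.22175735]), 'eef_rot': array([ 0.4301661 ,  0.56183438, -0.42960599,  0.5610151 ]), 'ft_force': array([-1.24756416,  0.47733906, -1.10911715]), 'torque': array([0.01476107, 0.01738789, 0.02006915]), 'width': 0.08728266690385268}
scene {'intrinsics': array([[421.03836472,   0.        , 313.81331619],
       [  0.        , 421.03836472, 197.4138683 ],
       [  0.        ,   0.        ,   1.        ]]), 'xyz': array([ 0.4052877 , -0.27632317,  0.97902203]), 'orientation': array([ 0.9596729 , -0.23014011,  0.0404956 , -0.15628038])}
top {'intrinsics': array([[364.21121153,   0.        , 307.92728732],
       [  0.        , 364.21121153, 195.03547012],
       [  0.        ,   0.        ,   1.        ]]), 'xyz': array([ 0.46319534, -0.00786494,  0.92128766]), 'orientation': array([-0.70364043,  0.70788301, -0.04556264,  0.04142277])}
{'intrinsics': array([[309.70691629,   0.        , 320.11515582],
       [  0.        , 309.70691629, 197.24377049],
       [  0.        ,   0.        ,   1.        ]]), 'mount': array([[-9.02425228e-04, -2.68371980e-01,  9.63314936e-01,
        -1.63298207e-01],
       [-4.03064358e-04, -9.63315153e-01, -2.68372417e-01,
         7.46185234e-02],
       [ 9.99999512e-01, -6.30463956e-04,  7.61148717e-04,
        -8.52705207e-04],
       [ 0.00000000e+00,  0.00000000e+00,  0.00000000e+00,
         1.00000000e+00]])}
```

View pics/scene0.png

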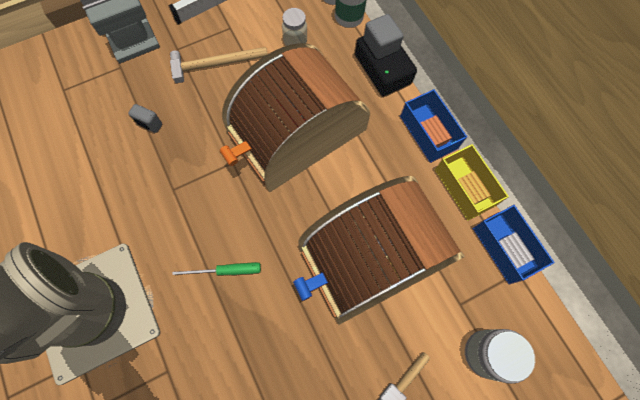

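View pics/top0.png

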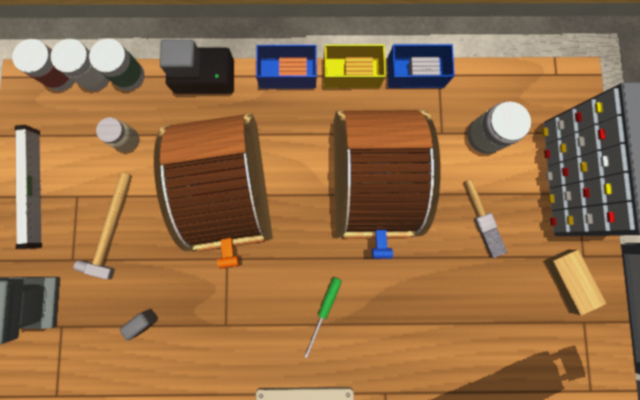

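The orange grip is at about (228,260) in the top view and (236,152) in the scene view. Blue is at about (382,247) in the top view, on the robot's right. I'll measure the orange bar.

```bash
cat > h.py <<'E'
import numpy as np,cv2
from scipy.spatial.transform import Rotation as R
from bench import *
def ray(n,uv):
    p=camera_params(n);K=p["intrinsics"]
    d=R.from_quat(p["orientation"]).apply(np.linalg.inv(K)@[uv[0],uv[1],1]);return p["xyz"],d
def onz(n,uv,z):
    o,d=ray(n,uv);return o+d*(z-o[2])/d[2]
def tri(a,b):
    (o1,d1),(o2,d2)=a,b
    t=np.linalg.lstsq(np.c_[d1,-d2],o2-o1,rcond=None)[0]
    p,q=o1+t[0]*d1,o2+t[1]*d2;return (p+q)/2,np.linalg.norm(p-q)
E
python3 - <<'E'
from h import *
for n,roi in(("top",(200,225,260,285)),("scene",(210,130,265,175))):
    im=cv2.imread(f"pics/{n}0.png");hsv=cv2.cvtColor(im,cv2.COLOR_BGR2HSV)
    m=cv2.inRange(hsv,(5,200,150),(16,255,255));x0,y0,x1,y1=roi
    mm=np.zeros_like(m);mm[y0:y1,x0:x1]=m[y0:y1,x0:x1]
    print(n,cv2.countNonZero(mm))
    c=cv2.resize(im[y0:y1,x0:x1],None,fx=8,fy=8,interpolation=0);cm=cv2.resize(mm[y0:y1,x0:x1],None,fx=8,fy=8,interpolation=0)
    cv2.imwrite(f"pics/z_{n}.png",np.hstack([c,cv2.cvtColor(cm,8)])[:600,:800])
    print(c.shape)
E
```

```text
top 402
(480, 480, 3)
scene 76
(360, 440, 3)
```

View pics/z_top.png

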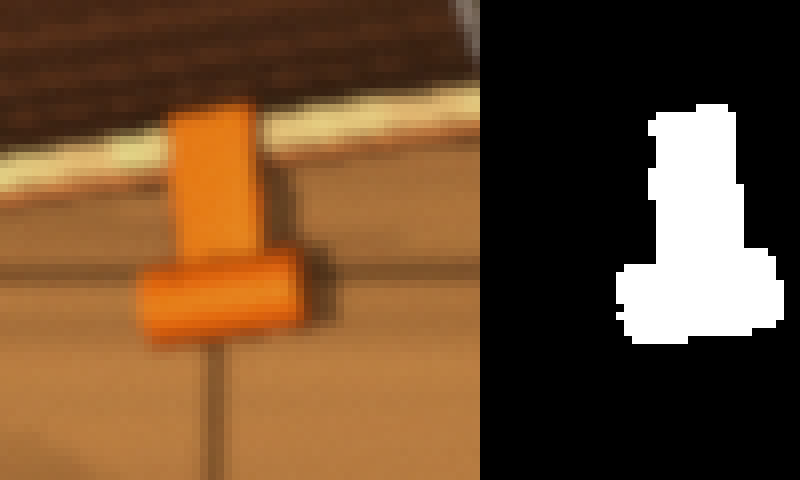

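View pics/z_scene.png

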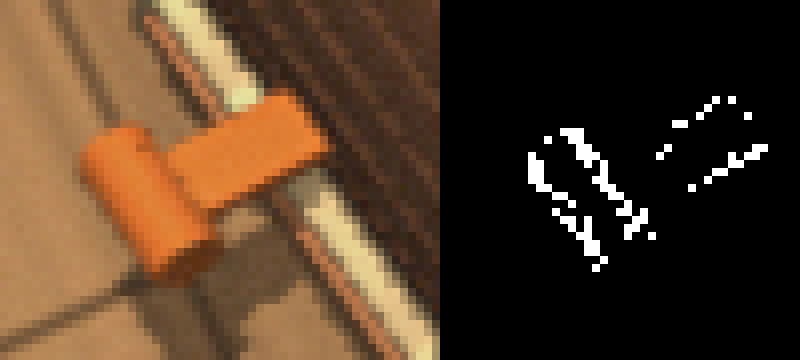

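The grip bar is a level cylinder. In the top view its ends are at about (143,307) and (304,286) in the zoom, and in the scene view at (115,142) and (190,258). I'll triangulate the centre and the ends.

Run:
```python
from h import *
t=lambda a,b:(a/8+200-.5,b/8+225-.5)
s=lambda a,b:(a/8+210-.5,b/8+130-.5)
c,e=tri(ray("top",t(223.5,296.5)),ray("scene",s(152,201)));print("centre",c,e)
L,e1=tri(ray("top",t(143,307)),ray("scene",s(115,142)));Rr,e2=tri(ray("top",t(304,286)),ray("scene",s(190,258)))
print(L,e1,Rr,e2,np.linalg.norm(L-Rr))
for q in((t(143,307),t(304,286)),(t(0,180),t(480,95))):
  a,b=onz("top",q[0],.09),onz("top",q[1],.09);d=a-b;print("mid",(a+b)/2,"len",np.hypot(*d[:2]),"yaw",np.degrees(np.arctan2(-d[0],d[1])))
for q in((s(115,142),s(190,258)),(s(170,0),s(410,360))):
  a,b=onz("scene",q[0],.09),onz("scene",q[1],.09);d=a-b;print("mid",(a+b)/2,"len",np.hypot(*d[:2]),"yaw",np.degrees(np.arctan2(-d[0],d[1])))
st=read_state();print(st["ee_pos"],R.from_quat(st["eef_rot"]).as_matrix().round(3))
```

```text
centre [0.41712305 0.16804608 0.0924215 ] 0.0010580860458560568
[0.41466212 0.19061406 0.09146448] 0.001763071898122598 [0.41986942 0.1449417  0.09617765] 0.0006438970368295781 0.04620925234310812
mid [0.41647417 0.16868317 0.09      ] len 0.04536919143516367 yaw 6.976145457034068
mid [0.46076021 0.16480717 0.09      ] len 0.13698408729414252 yaw 9.654179325432828
mid [0.41790632 0.16945997 0.09      ] len 0.04358060583972699 yaw 6.26665182389267
mid [0.45563879 0.15845967 0.09      ] len 0.1361530285278081 yaw 6.440169474476728
[ 0.16286845 -0.60305578  0.22183452] [[-0.     0.965  0.261]
 [ 0.001  0.261 -0.965]
 [-1.    -0.    -0.001]]
```

>>> {"method": "arm_command", "body": {
  "targets": [
    [0,-20,25,-15,0,0,0],
    [0,-45,65,-37,0,0,0],
    [0,-70,105,-60,0,0,0],
    [0,-78,145,-82,0,0,0],
    [0,-78,185,-105,0,0,0],
    [0,-78,225,-127,0,0,0],
    [0,-78,265,-150,0,0,0],
    [0,-78,300,-180,0,0,0],
    [0,-78,325,-220,0,0,0],
    [0,-78,340,-260,0,0,0]
  ]
}}

```text
time: 1.1
ee_pos: [0.4245, -0.261, 0.2999]
eef_rot: [0.43, 0.562, -0.429, 0.561]
ft_force: [0.6, -0.3, 0.0]
width: 0.0869
```

>>> {"method": "arm_command", "body": {
  "targets": [
    [0,0,11,-42,0.01,0,0],
    [0,0,21,-84,0.03,0,0],
    [0,0,32,-126,0.05,0,0],
    [0,0,42,-168,0.07,0,0],
    [0,0,53,-210,0.09,0,0],
    [0,0,63,-252,0.11,0,0],
    [0,10,74,-294,0.133,0,0],
    [0,30,85,-336,0.133,0,0],
    [0,50,95,-378,0.133,0,0],
    [0,70,105,-416,0.133,0,0]
  ]
}}

```text
time: 2.1
ee_pos: [0.4157, 0.1672, 0.2299]
eef_rot: [0.466, 0.531, -0.466, 0.532]
ft_force: [1.7, -0.5, -0.7]
width: 0.0872
```

>>> {"method": "arm_command", "body": {
  "targets": [
    [0,0,0,0,0,0,0],
    [0,0,0,0,0,0,0]
  ]
}}

```text
time: 2.3
ee_pos: [0.4158, 0.1657, 0.23]
eef_rot: [0.465, 0.532, -0.466, 0.532]
ft_force: [0.7, 0.9, 0.4]
width: 0.0875
```

Run:
```python
from h import *
s=read_state();im=camera("wrist");cv2.imwrite("pics/w1.png",im[:,:,::-1])
np.savez("w1.npz",p=s["ee_pos"],q=s["eef_rot"]);print(s["ee_pos"],R.from_quat(s["eef_rot"]).as_matrix().round(3))
```

```text
[0.41577834 0.16568703 0.23003102] [[-0.001  0.991  0.133]
 [-0.     0.133 -0.991]
 [-1.    -0.001 -0.   ]]
```

View pics/w1.png

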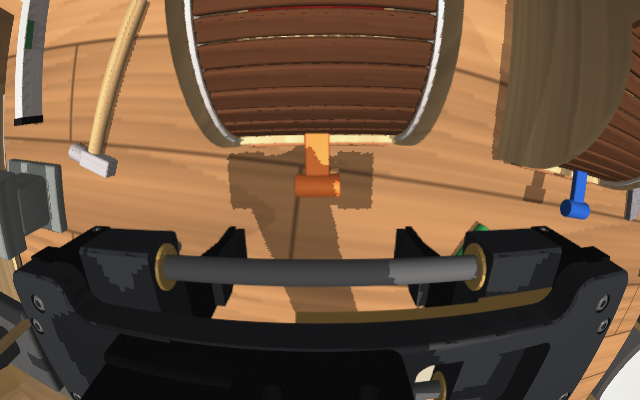

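The wrist view shows the orange bar between x=295 and 340, row about 185. It is nearly level and centred between the fingers. I'll check its position on the z=0.09 plane.

```bash
cat >> h.py <<'E'
def wray(uv,p,q):
    c=camera_params("wrist");K=c["intrinsics"];M=c["mount"]
    v=np.array([uv[0]-K[0,2],uv[1]-K[1,2]]);r=np.linalg.norm(v);t=r/K[0,0]
    d=np.r_[np.sin(t)*v/r,np.cos(t)];Rt=R.from_quat(q)
    return p+Rt.apply(M[:3,3]),Rt.apply(M[:3,:3]@d)
E
python3 - <<'E'
from h import *
f=np.load("w1.npz");p,q=f["p"],f["q"]
for nm,a,b,z in(("bar",(295,185),(340,186),.09),("strip",(238,142),(400,139),.0325)):
    P=[ (lambda o,d:o+d*(z-o[2])/d[2])(*wray(u,p,q)) for u in(a,b)];d=P[0]-P[1]
    print(nm,(P[0]+P[1])/2,np.hypot(*d[:2]),np.degrees(np.arctan2(-d[0],d[1])))
im=cv2.imread("pics/w1.png")[120:220,225:415];cv2.imwrite("pics/w1z.png",cv2.resize(im,None,fx=4,fy=4,interpolation=0))
E
```

```text
bar [0.41743778 0.16934584 0.09      ] 0.045385310769079916 6.257944991489516
strip [0.45891768 0.17361589 0.0325    ] 0.19269123024668774 8.63186418889965
```

View pics/w1z.png

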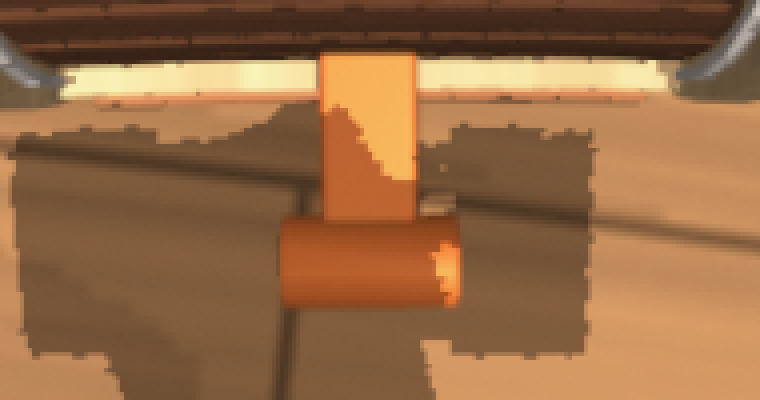

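>>> {"method": "arm_command", "body": {
  "targets": [
    [0,25,2,-3,0,0,0],
    [0,60,2,-3,0,0,0],
    [0,95,2,-3,0,0,0],
    [0,125,2,-3,0,0,0],
    [0,148,2,-3,0,0,0],
    [0,159,2,-3,0,0,0],
    [0,159,2,-3,0,0,0]
  ],
  "newtons": 25
}}

```text
time: 3.05
ee_pos: [0.4177, 0.1674, 0.0709]
eef_rot: [0.466, 0.532, -0.467, 0.531]
ft_force: [0.2, -0.5, 0.5]
width: 0.0869
```

Run:
```python
from h import *
s=read_state();im=camera("wrist");cv2.imwrite("pics/w2.png",im[:,:,::-1])
print(s["ee_pos"],s["ft_force"],s["joint_positions"])
```

```text
[0.41770634 0.16738238 0.07087171] [ 0.15603533 -0.54703246  0.50892855] [ 0.38662843  0.20915268 -0.9233158   2.03724422  0.19916453  0.98801251
 -2.07854686]
```

View pics/w2.png

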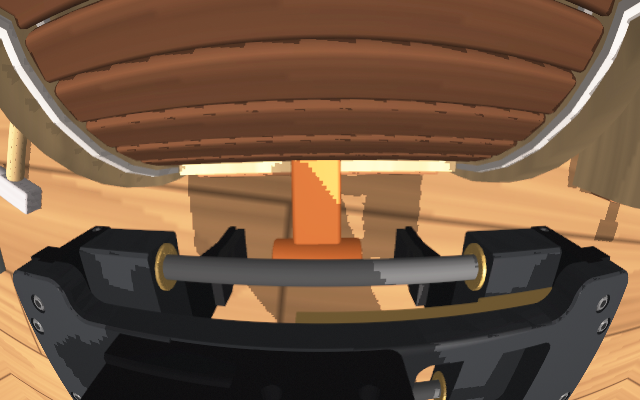

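The bar (x 273–362) sits between the fingers, and the stem and slats are clear of them. Closing now.

>>> {"method": "arm_command", "body": {
  "targets": [
    [255,0,0,0,0,0,0],
    [255,0,0,0,0,0,0],
    [255,0,0,0,0,0,0],
    [255,0,0,0,0,0,0],
    [255,0,0,0,0,0,0],
    [255,0,0,0,0,0,0],
    [255,0,0,0,0,0,0]
  ],
  "newtons": 25
}}

```text
time: 3.8
ee_pos: [0.4179, 0.1691, 0.0716]
eef_rot: [0.466, 0.532, -0.466, 0.532]
ft_force: [0.5, 3.5, 0.5]
width: 0.0438
```

Run:
```python
from h import *
for th in np.arange(.05,1.46,.05):
    a=np.arctan2(30,188)+th; r=np.hypot(30,188)
    print(round(th,2),"x",round(-(r*np.sin(a)-30),1),"y",round(188-r*np.cos(a),1))
s=read_state();print(s["ee_pos"],R.from_quat(s["eef_rot"]).as_matrix().round(3))
```

```text
0.05 x -9.4 y 1.7
0.1 x -18.6 y 3.9
0.15 x -27.8 y 6.6
0.2 x -36.8 y 9.7
0.25 x -45.6 y 13.3
0.3 x -54.2 y 17.3
0.35 x -62.6 y 21.7
0.4 x -70.8 y 26.5
0.45 x -78.8 y 31.8
0.5 x -86.5 y 37.4
0.55 x -93.8 y 43.4
0.6 x -100.9 y 49.8
0.65 x -107.7 y 56.5
0.7 x -114.1 y 63.5
0.75 x -120.1 y 70.9
0.8 x -125.8 y 78.5
0.85 x -131.0 y 86.5
0.9 x -135.9 y 94.6
0.95 x -140.4 y 103.0
1.0 x -144.4 y 111.7
1.05 x -148.0 y 120.5
1.1 x -151.2 y 129.5
1.15 x -153.9 y 138.6
1.2 x -156.1 y 147.8
1.25 x -157.9 y 157.2
1.3 x -159.2 y 166.6
1.35 x -160.0 y 176.1
1.4 x -160.4 y 185.6
1.45 x -160.2 y 195.1
[0.41790323 0.16906034 0.07158969] [[ 0.     0.991  0.131]
 [ 0.001  0.131 -0.991]
 [-1.     0.    -0.001]]
```

Gripped at 43.8 mm, which matches the 44 mm bar. I'll follow the arc at about 0.5 rad/s and check the force early.

>>> {"method": "arm_command", "body": {
  "targets": [
    [255,-5,1,0,0,0,0],
    [255,-14,3,0,0,0,0],
    [255,-23,5,0,0,0,0],
    [255,-32,8,0,0,0,0],
    [255,-41,11,0,0,0,0],
    [255,-46,13,0,0,0,0]
  ]
}}

```text
time: 4.4
ee_pos: [0.4309, 0.1709, 0.1187]
eef_rot: [0.466, 0.532, -0.466, 0.532]
ft_force: [-0.8, 6.0, -4.0]
width: 0.0436
```

Run:
```python
from h import *
s=read_state();im=camera("wrist");cv2.imwrite("pics/w3.png",im[:,:,::-1])
print(s["time"],s["ee_pos"],s["ft_force"],s["width"],s["joint_positions"])
```

```text
4.4 [0.43088011 0.17088601 0.11865868] [-0.78970625  5.9982029  -3.97581454] 0.04364352612447925 [ 0.41275604  0.16191386 -0.93679477  1.9612571   0.14678871  1.08784388
 -2.02558684]
```

View pics/w3.png

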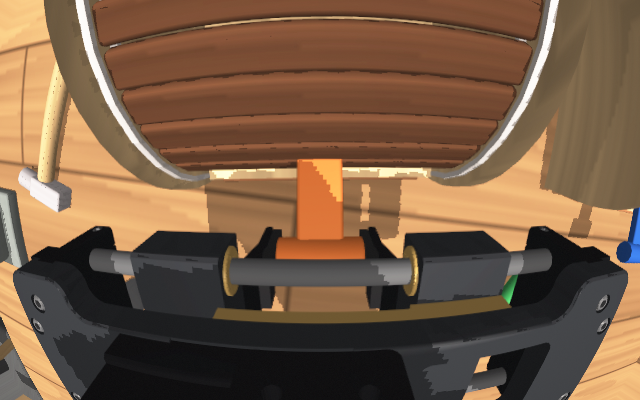

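The bar is held between the pads, the shutter is following, and the force is small. Continuing with a 1–2 mm sideways relief.

>>> {"method": "arm_command", "body": {
  "targets": [
    [255,-8,4,-1,0,0,0],
    [255,-17,9,-2,0,0,0],
    [255,-25,13,-2,0,0,0],
    [255,-33,19,-2,0,0,0],
    [255,-41,24,-2,0,0,0],
    [255,-48,30,-2,0,0,0],
    [255,-55,37,-2,0,0,0],
    [255,-62,43,-2,0,0,0],
    [255,-68,50,-2,0,0,0],
    [255,-74,58,-2,0,0,0]
  ]
}}

```text
time: 5.45
ee_pos: [0.4884, 0.1792, 0.1923]
eef_rot: [0.466, 0.531, -0.467, 0.532]
ft_force: [-4.7, -4.9, 4.5]
width: 0.0436
```

>>> {"method": "arm_command", "body": {
  "targets": [
    [255,-6,8,1,0,0,0],
    [255,-11,16,1,0,0,0],
    [255,-16,24,1,0,0,0],
    [255,-20,32,1,0,0,0],
    [255,-24,41,1,0,0,0],
    [255,-28,50,1,0,0,0],
    [255,-31,59,1,0,0,0],
    [255,-34,68,1,0,0,0],
    [255,-36,77,1,0,0,0],
    [255,-38,86,1,0,0,0]
  ]
}}

```text
time: 6.45
ee_pos: [0.5741, 0.1915, 0.2295]
eef_rot: [0.467, 0.532, -0.465, 0.531]
ft_force: [-0.6, 6.4, -2.1]
width: 0.0439
```

>>> {"method": "arm_command", "body": {
  "targets": [
    [255,-1,9,-1,0,0,0],
    [255,-2,18,-1,0,0,0],
    [255,-2,26,-1,0,0,0],
    [255,-2,32,-1,0,0,0],
    [255,-2,36,-1,0,0,0],
    [255,-2,36,-1,0,0,0]
  ]
}}

```text
time: 7.05
ee_pos: [0.6101, 0.1966, 0.2317]
eef_rot: [0.467, 0.532, -0.465, 0.532]
ft_force: [1.2, 4.2, 0.6]
width: 0.0439
```

Run:
```python
from h import *
s=read_state();im=camera("wrist");cv2.imwrite("pics/w4.png",im[:,:,::-1])
print(s["time"],s["ee_pos"],s["ft_force"],s["width"])
```

```text
7.05 [0.61012074 0.1965902  0.23165157] [1.18481244 4.23907069 0.55390607] 0.043892092035824073
```

View pics/w4.png

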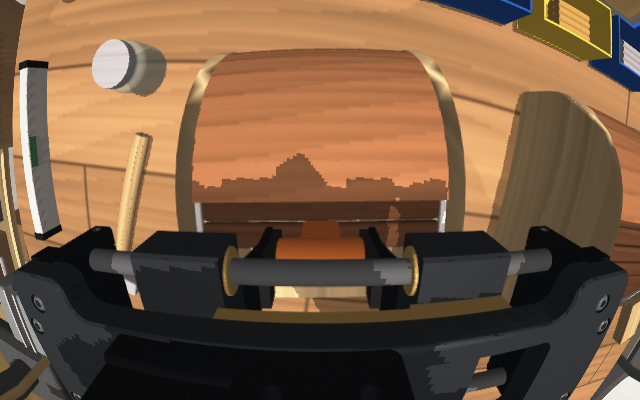

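The bar is above the axis at about 1.44 rad and the slats are tucked under the hood. Releasing, then lifting straight up and back.

>>> {"method": "arm_command", "body": {
  "targets": [
    [0,0,0,0,0,0,0],
    [0,0,0,0,0,0,0],
    [0,0,0,0,0,0,0],
    [0,0,0,0,0,0,0],
    [0,0,0,0,0,0,0],
    [0,0,0,0,0,0,0],
    [0,0,0,0,0,0,0]
  ]
}}

```text
time: 7.8
ee_pos: [0.609, 0.1956, 0.2316]
eef_rot: [0.466, 0.532, -0.466, 0.532]
ft_force: [-0.6, -0.0, -0.6]
width: 0.0855
```

>>> {"method": "arm_command", "body": {
  "targets": [
    [0,-15,0,0,0,0,0],
    [0,-40,0,0,0,0,0],
    [0,-70,0,0,0,0,0],
    [0,-100,-20,0,0,0,0],
    [0,-120,-60,0,0,0,0],
    [0,-120,-100,0,0,0,0],
    [0,-120,-140,0,0,0,0],
    [0,-120,-140,0,0,0,0]
  ]
}}

```text
time: 8.6
ee_pos: [0.4664, 0.1786, 0.3538]
eef_rot: [0.465, 0.53, -0.466, 0.534]
ft_force: [0.6, 0.5, 1.0]
width: 0.0871
```

Run:
```python
from h import *
s=read_state();print(s["time"],s["ee_pos"],s["ft_force"],s["width"],abs(s["joint_vel"]).max())
for n in("wrist","scene","top"):
    cv2.imwrite(f"pics/{n}5.png",camera(n)[:,:,::-1])
```

```text
8.6 [0.46636678 0.17861445 0.35376534] [0.61296607 0.45512385 0.99994747] 0.08705194045929363 0.1073108689081551
```

View pics/wrist5.png

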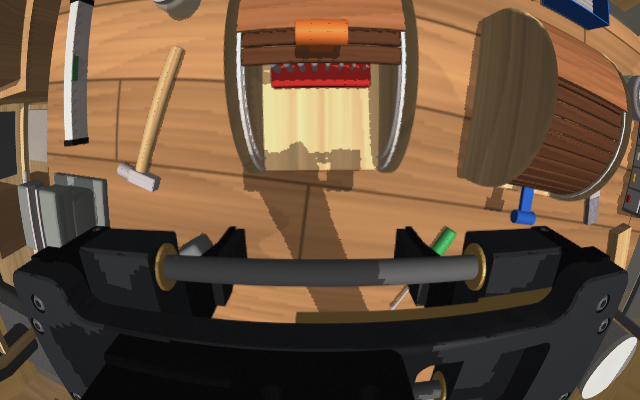

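View pics/scene5.png

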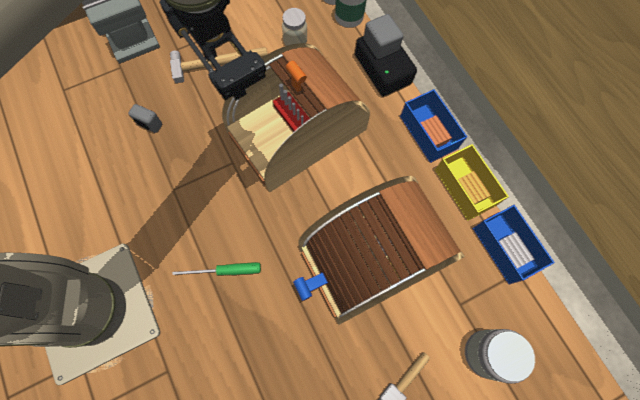

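The orange shutter is open with its bar at about (296,73) in the scene view. The blue one is unchanged at (311,287) and shut. I'll wait a second and check that the bar stays at its stop position.

>>> {"method": "arm_command", "body": {
  "targets": [
    [0,0,0,0,0,0,0],
    [0,0,0,0,0,0,0],
    [0,0,0,0,0,0,0],
    [0,0,0,0,0,0,0],
    [0,0,0,0,0,0,0],
    [0,0,0,0,0,0,0],
    [0,0,0,0,0,0,0],
    [0,0,0,0,0,0,0]
  ]
}}

```text
time: 9.55
ee_pos: [0.4702, 0.1774, 0.3515]
eef_rot: [0.466, 0.532, -0.466, 0.532]
ft_force: [0.5, 0.4, -1.3]
width: 0.0871
```

Run:
```python
from h import *
s=read_state();w=camera("wrist");sc=camera("scene")
cv2.imwrite("pics/wrist6.png",w[:,:,::-1])
d=cv2.absdiff(cv2.cvtColor(sc,7),cv2.cvtColor(cv2.imread("pics/scene5.png"),6))
print("scene diff near orange bar",d[55:95,275:315].max(),"blue",d[270:305,285:330].max())
hsv=cv2.cvtColor(w,cv2.COLOR_RGB2HSV);m=cv2.inRange(hsv,(5,215,120),(17,255,255));m[60:]=0;m[:,:280]=0;m[:,370:]=0
ys,xs=np.nonzero(m);print(xs.min(),xs.max(),ys.min(),ys.max(),len(xs))
o,dd=wray((321.5,32),s["ee_pos"],s["eef_rot"]);P=o+dd*(.25-o[2])/dd[2]
u=np.array([np.cos(np.radians(7.6)),np.sin(np.radians(7.6))])
print(P,"along",(P[:2]-[.4177,.169])@u,"want 0.195 at 1.45")
a=cv2.imread("pics/scene0.png");print("blue vs start",cv2.absdiff(a,sc[:,:,::-1])[270:305,285:330].max())
print(tri((o,dd),ray("scene",(296.3,73))))
```

```text
scene diff near orange bar 12 blue 9Traceback (most recent call last):
  File "<stdin>", line 7, in <module>
    return umr_minimum(a, axis, None, out, keepdims, initial, where)
ValueError: zero-size array to reduction operation minimum which has no identity
```

Run:
```python
from h import *
s=read_state()
o,dd=wray((322,34),s["ee_pos"],s["eef_rot"]);P=o+dd*(.25-o[2])/dd[2]
u=np.array([np.cos(np.radians(7.6)),np.sin(np.radians(7.6))])
print(P,"along",(P[:2]-[.4177,.169])@u,"want 0.195")
P2=onz("scene",(296.3,73),.25);print(P2,(P2[:2]-[.4177,.169])@u)
a=cv2.imread("pics/scene0.png");b=cv2.imread("pics/scene5.png");print("blue vs start",cv2.absdiff(a,b)[270:305,285:330].max())
im=cv2.imread("pics/wrist6.png")[0:100,240:420];cv2.imwrite("pics/w6z.png",cv2.resize(im,None,fx=4,fy=4,interpolation=0))
```

```text
[0.61277931 0.19530385 0.25      ] along 0.19684450058565686 want 0.195
[0.60965073 0.19318148 0.25      ] 0.19346270022234488
blue vs start 20
```

View pics/w6z.png

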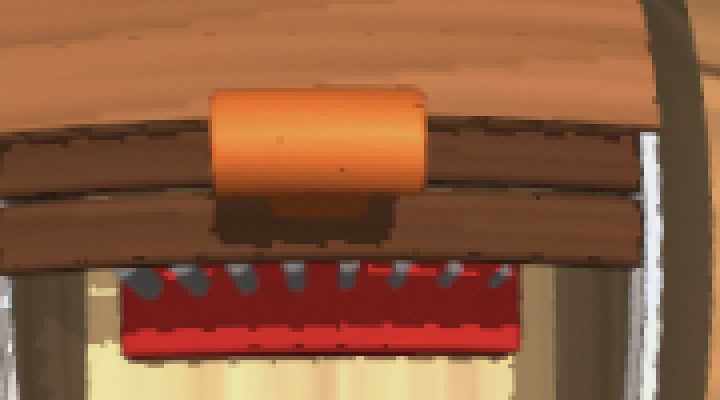

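The bar is at zoom (320,140), which is wrist pixel (320,35). It is 193–197 mm along, against 195 mm at the stop, and it isn't moving. Handing in.

```bash
python3 -c "
from bench import *
print(close_job())"
```

```text
the job is handed in; nothing more can be done
None
```

The orange shutter is fully open and staying open by itself, and the blue shutter is still shut. I pinched the orange bar from above and swung the shutter up along its arc at about 0.5 rad/s. I let go at about 1.44 rad, then lifted the arm clear and handed in at about 10 s.

**Orange shutter:** after release the bar measured 197 mm along the track from the wrist camera and 193 mm from the scene camera, against 195 mm at the open stop. It did not move in pictures taken about 1 s apart.

**Blue shutter:** it looks the same as at the start. The largest pixel difference around its grip was 20 of 255.

**Forces:** the wrist readings, taken at the end of each move, stayed under about 9 N throughout. They were about zero once the arm was clear.

**Failed check:** one colour-mask check on the wrist picture found no pixels and stopped with an error. I located the bar by eye in that picture instead.

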